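# Close up the shielded test box

## Task

Close up the shielded test box by pushing from outside only, gripping and lifting nothing: first push the blue-fronted tray fully home with the fingertips, then push the open lid down until it is fully shut. The amplifier stands loose in the tray and must stay standing in it, untouched by the robot. Leave the attenuator, the carton and the wrench where they are.

Things in the scene. Friction and masses are not known exactly. Their poses are not given: they have to be found in the camera images.
- test_box: grey metal test box fixed to the work surface, 200 mm deep (x) by 240 mm wide (y) by 90 mm high, open at the top and in front. Origin at the centre of its underside, x pointing from its open front to its back, y along its width, z up. It stands in a different place and yaw each time (up to 0.35 rad either way).
- tray (a joint): how far the tray is pulled out of the front of the box towards the robot, in m: 0 is fully home (a firm stop). It starts 0.06 to 0.09 out. It slides along the box's x axis against about 2 N of friction and stays where it is left.
- tray_front (a point): centre of the outer face of the tray's blue front panel, 50 mm above the work surface. The panel is flat and upright, 240 mm wide and 80 mm high (from 7 to 87 mm above the work surface), faces the robot, and moves with the tray; with the tray home this face lies 110 mm in front of the box's origin. The panel is 10 mm thick; its bare metal inner side is not to be touched (that would be gripping it).
- lid (a joint): angle of the lid in rad: 0 is fully shut, level on the box rim (a firm stop); it grows as the lid opens upwards about its hinge along the top of the back wall. It starts at 0.8 to 1.05, leaning towards the robot over the box. A stiff hinge holds it where it is left; 1 to 4 N square to the lid near its free edge pushes it shut.
- lid_hinge (a point): middle of the lid's hinge line, 90 mm above the work surface, 100 mm behind the box's origin, the line running along the box's y axis; the underside of the lid passes through it.
- lid_edge (a point): middle of the lid's free edge, on its outer (upper) face. The lid is a flat grey plate 212 mm from hinge to free edge, 240 mm wide, 8 mm thick, with a yellow stripe along the free edge and a copper-coloured inner side. Its inner side is not to be touched (that would be gripping or lifting it).
- amplifier_mid (a point): centre of the amplifier, a loose black finned module of 50 by 70 mm and 42 mm high (short brass connectors stick out 10 mm in front), 0.18 to 0.35 kg, standing on the tray floor (top of the floor 16 mm above the work surface). The tray's inside is 175 mm long and 192 mm wide. Its y axis is its long side, z is up.
- attenuator_mid (a point): centre of a loose round steel attenuator, 40 mm in diameter, 60 mm high, standing on the work surface beside the box. Leave alone.
- carton_mid (a point): centre of a loose small cardboard carton, 60 by 50 mm, 55 mm high, standing on the work surface beside the box. Leave alone.
- wrench_grip (a point): handle of a loose steel wrench, 130 mm long, lying on the work surface beside the box. Leave alone.
Not all that is in view belongs to the job. Leave any turquoise look-alike of the part that bears amplifier_mid alone.

How it is judged:
By the outcome, as a careful person would: the job done as asked, in the order asked, and still so for the second after the job is handed in, with the robot touching nothing.
It also fails if it takes over 56 s, if anything falls off the work surface, if the arm or the gripper's body presses on something with over 40 N, if the wrist force passes 120 N, or if a joint passes its speed limit or range.

## Robot

A 6-joint arm with a two-finger parallel gripper is mounted at the origin on the work surface. World frame = base frame: x ahead of the robot, y to its left, z up, the work surface at z = 0. Lengths are in m, angles in degrees, forces in N, time in s.
With the tool pointing down it reaches from about 0.25 to 0.725 m from the base axis. Payload 9.7 kg.
Tool frame: the origin (TCP) lies between the finger pads; the fingertips stand 17 mm ahead of it and the grasp point (between the pads) lies 2 mm behind it; z points along the fingers, y is the direction in which the jaws open and shut (so a half turn about z gives the same grasp; the last joint's range is limited). The gripper opens to 85 mm and grips with 20 to 120 N. Pads are 22 mm wide; open, the fingers measure 114 mm over their backs; the gripper's body (76 mm by 85 mm) begins 54 mm behind the grasp point. The pads swing forward as they close: fully open they stand 13 mm farther back than shut.
Start: joints at [69.5, 4.979, 10.078, 95.1, 0, 90], TCP at [0.193, 0.515, 0.248] pointing down, gripper open.
Joint ranges: [-179.16, 179.16], [-48.56, 103.87], [-65.8, 70.77], [-126.05, 130.52], [-82.76, 87.17], [-180, 180]. Speed limits (degrees/s): [127.2, 127.2, 147.25, 180, 180, 180].

## Interface

Orientations are given as [roll, pitch, yaw] about the fixed x, y, z axes, in that order (R = Rz(yaw) Ry(pitch) Rx(roll)).
In Python, from workcell import monitor, cams, order gives the robot as it stands. The module is installed in compiled form; this text tells all that it offers.
- The arm moves only by the shell command python3 -m handwheel 'ROWS' [OPENING] [FORCE]. ROWS is JSON, a list of rows, each a list of 6 numbers: the shift along the tool's x, y, z in m, then the turn, a rotation vector about the tool's x, y, z in degrees. In form: [[tx, ty, tz, wx, wy, wz], ...]. A call has exactly 8 rows; each row shifts and turns the commanded pose from where the row before left it, along the tool's axes as they then stand; what a row does not reach is not made up. A row lasts 1/12 s, in which the tool goes at most 41.7 mm and 7.16 degrees, less where a joint would pass 70% of its speed; a pose out of reach is approached as far as the arm can. A call is refused whole if a number of a shift passes 0.0417 or a number of a turn 7.16, either way. A call with a gripper value outside its range is refused whole. OPENING is the opening, from -1 (shut) to 1 (fully open), set as the call begins (- or left out, the last holds). The fingers move at their own pace and stop on an object; FORCE is the grip in N (left out, the last holds). Time passes only in rows, so rows that do not move let the fingers close, or fill a call up. It gives the time, the measured TCP pose, the force and the opening at its end, in the units of the state.
- monitor.get_obs(): the state, without advancing time (a new reading comes with each control period).
- cams.camera(name): name is "scene" or "top" or "wrist"; returns a dict with "img" (480x640x3 uint8, red, green, blue), "depth" (480x640 float32, m along the optical axis (not along the pixel's ray), 0 where there is no reading), "fx", "fy", "cx", "cy" (pixels), "distortion" ([k1, k2, p1, p2, k3] as OpenCV has them; the pictures are not rectified), "rvec" (rotation vector, rad) and "tvec" (3), from world to camera coordinates, as OpenCV has them; the wrist camera has in their place "tool_from_camera" (4x4, takes a point from camera to tool coordinates, whose origin is the TCP and whose axes are the flange's). Camera axes: x right, y down, z forward; pixel columns grow to the right and rows downward; lengths in m; the calibration is good to about 2 mm. A picture is of the moment at which its call begins: read the wrist's pose just before it.
- order.job_done(): hands the job in, once; it reports no verdict.
The state is a dict: "time": time; "q": joint angles; "qd": joint speeds; "joint_efforts": joint torques, N m; "ee_pos": TCP position; "tcp_rot": TCP orientation; "wrist_force": force on the tool from outside, world axes, zero at the start; "torque": the same for the moment, N m; "opening": finger opening in m.
Only numpy, scipy, OpenCV 4.12 (cv2) and the standard library are available. Lean on these libraries where they do the work, as an engineer would, in place of code of your own. Each camera call takes 0.05 s, during which the arm holds its last target. There are 200 camera calls.

## Working session

There is one attempt and no reset: what is moved stays moved. The work goes in short steps, Python scripts to look and compute and a shell command to move; the robot and the scene stay as the last step left them, time stands still between calls to the robot, and variables do not carry over. Pictures are saved under pics/ and viewed, about 8 in all and at most 12, crops included, and the job is handed in when it is done.

```bash
mkdir -p pics; cat > h.py <<'E'
import numpy as np, cv2
from scipy.spatial.transform import Rotation as R
from workcell import monitor, cams, order
def snap(n,f):
    o=monitor.get_obs(); c=cams.camera(n)
    cv2.imwrite(f'pics/{f}.png',c['img'][:,:,::-1]); np.savez(f'pics/{f}.npz',ee=o['ee_pos'],rot=o['tcp_rot'],**c); return c
def load(f): return dict(np.load(f'pics/{f}.npz'))
def world(c,uv):
    uv=np.array(uv,float).reshape(-1,2); K=np.array([[c['fx'],0,c['cx']],[0,c['fy'],c['cy']],[0,0,1]],float)
    n=cv2.undistortPoints(uv.reshape(-1,1,2),K,np.array(c['distortion'])).reshape(-1,2)
    d=np.array([c['depth'][int(round(v)),int(round(u))] for u,v in uv])
    p=np.c_[n*d[:,None],d]
    if 'rvec' in c:
        return (p-np.ravel(c['tvec']))@cv2.Rodrigues(np.array(c['rvec']))[0]
    T=c['tool_from_camera']; p=p@T[:3,:3].T+T[:3,3]
    return p@R.from_euler('xyz',c['rot'],degrees=True).as_matrix().T+c['ee']
E
python3 - <<'E'
from h import *
print(monitor.get_obs())
snap('scene','s0');snap('top','t0')
a=np.hstack([cv2.imread('pics/s0.png'),cv2.imread('pics/t0.png')])
E
```

```text
{'time': 0.0, 'q': array([6.94997899e+01, 5.01056595e+00, 1.00332996e+01, 9.51012215e+01,
       2.74931055e-03, 8.99994043e+01]), 'qd': array([-0.06794208, -0.09723397,  0.0523366 ,  0.05874615,  0.03657551,
       -0.10503194]), 'joint_efforts': array([ 3.61292943e-03, -5.20373726e+01,  4.64815485e+01,  1.57723459e-02,
       -6.26824612e-05,  3.70459375e-06]), 'ee_pos': array([0.19252467, 0.51496157, 0.24757786]), 'tcp_rot': array([-1.79921512e+02, -2.75012403e-03,  1.59500382e+02]), 'wrist_force': array([ 0.59106839, -0.41446034, -0.4472216 ]), 'torque': array([-0.02053998,  0.04205487,  0.0394434 ]), 'opening': 0.08529368441640602}
```

View pics/s0.png

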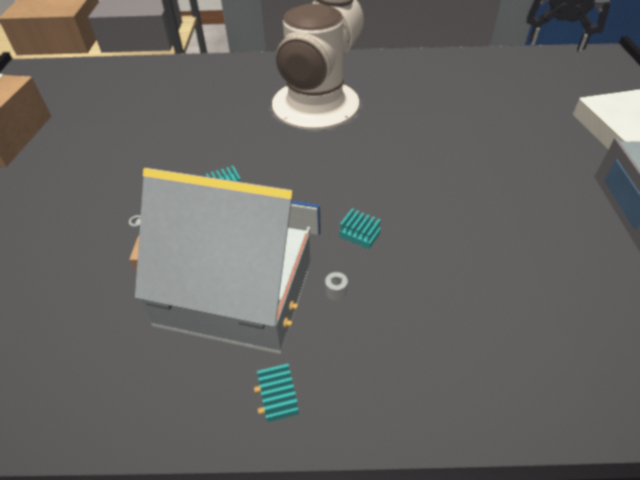

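View pics/t0.png

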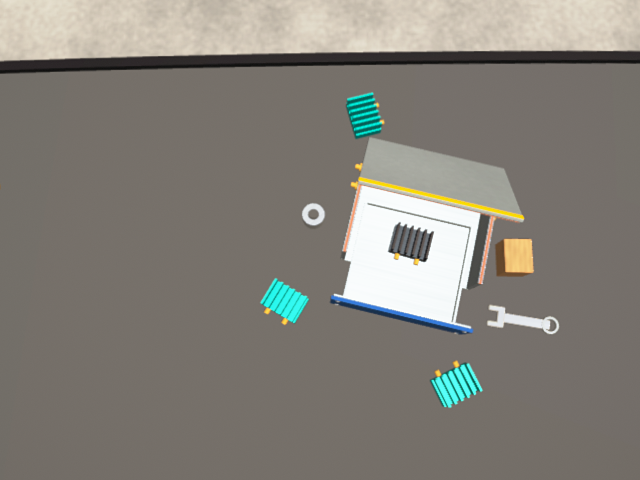

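The scene camera shows the grey lid with its yellow edge at (147,175)-(290,192). The top view shows the blue panel from (333,299) to (469,330), the lid's yellow edge from (360,180) to (522,217) and the black amplifier at (411,242). The turquoise look-alikes are at (365,115), (285,300) and (457,385). The attenuator is at (313,214), the carton at (517,257) and the wrench at (523,319).

```bash
python3 - <<'E'
from h import *
np.set_printoptions(precision=4,suppress=True)
c=load('t0')
hsv=cv2.cvtColor(c['img'],cv2.COLOR_RGB2HSV)
def pts(m,zr):
    m=cv2.erode(m.astype(np.uint8),np.ones((2,2)));v,u=np.nonzero(m);P=world(c,np.c_[u,v]);d=c['depth'][v,u]>0
    k=d&(P[:,2]>zr[0])&(P[:,2]<zr[1]);return P[k],np.c_[u,v][k]
B,_=pts((hsv[...,0]>105)&(hsv[...,0]<125)&(hsv[...,1]>150)&(hsv[...,2]>60),(.07,.1))
Y,_=pts((hsv[...,0]>20)&(hsv[...,0]<30)&(hsv[...,1]>180)&(hsv[...,2]>120),(.2,.4))
for n,P in(('blue',B),('yel',Y)):
    m=P.mean(0);d=np.linalg.svd(P[:,:2]-m[:2],full_matrices=False)[2][0]; s=(P[:,:2]-m[:2])@d
    print(n,len(P),m,d,np.degrees(np.arctan2(-d[0],d[1])),s.min(),s.max(),m[:2]+d*(s.min()+s.max())/2)
print('lid plane pts',world(c,[(375,150),(440,180),(495,175),(510,205),(365,175)]))
print('amp,att,carton,wrench,turq',world(c,[(411,242),(323,214),(517,250),(498,310),(550,325),(285,300),(457,385),(365,115)]))
s=load('s0'); print('scene lid',world(s,[(150,290),(270,305),(215,300),(150,185),(285,200),(215,190)]))
E
```

```text
blue 458 [ 0.4631 -0.1145  0.084 ] [-0.2549 -0.967 ] 165.2298136741274 -0.1208198658897563 0.11514143413480603 [ 0.4638 -0.1118]
yel 286 [ 0.6154 -0.1521  0.2571] [-0.2556 -0.9668] 165.18857301571953 -0.11879409061839206 0.11791284828254066 [ 0.6155 -0.1516]
lid plane pts [[ 0.7282 -0.0724  0.1473]
 [ 0.6593 -0.1642  0.2001]
 [ 0.687  -0.2717  0.1318]
 [ 0.6113 -0.2597  0.2267]
 [ 0.6566 -0.0463  0.2404]]
amp,att,carton,wrench,turq [[ 0.5952 -0.1416  0.0354]
 [ 0.6473  0.0137  0.0435]
 [ 0.5736 -0.3242  0.054 ]
 [ 0.4735 -0.2964  0.0071]
 [ 0.4447 -0.3917 -0.0006]
 [ 0.4987  0.0837  0.0172]
 [ 0.3455 -0.212   0.0165]
 [ 0.8383 -0.0688  0.0338]]
scene lid [[ 0.7087 -0.2691  0.1094]
 [ 0.7509 -0.0718  0.1208]
 [ 0.734  -0.1599  0.1134]
 [ 0.6035 -0.2555  0.2406]
 [ 0.6524 -0.0429  0.2475]
 [ 0.6248 -0.1502  0.2459]]
```

```bash
cat >> h.py <<'E'
YAW=-14.8; RB=R.from_euler('z',YAW,degrees=True)
def tw(x,y,z): return RB.apply([x,y,z])
def tgt(tilt): # jaws along box x, tool z down, tilted forward by tilt deg
    return R.from_euler('xyz',[180,0,90+YAW],degrees=True)*R.from_euler('x',-tilt,degrees=True)
def plan(p1,r1,N,p0=None,r0=None):
    if p0 is None:
        o=monitor.get_obs();p0=o['ee_pos'];r0=R.from_euler('xyz',o['tcp_rot'],degrees=True)
    rv=(r0.inv()*r1).as_rotvec()/N; S=sum(R.from_rotvec(rv*k).as_matrix() for k in range(N))
    t=np.linalg.solve(S,r0.inv().apply(p1-p0)); print(N,'x',np.round(t,4).tolist(),np.round(np.degrees(rv),2).tolist())
def boxpose():
    o=monitor.get_obs();print('t',round(o['time'],2),'box xyz',RB.inv().apply(o['ee_pos']).round(4),o['tcp_rot'].round(1),'F',RB.inv().apply(o['wrist_force']).round(1))
E
python3 - <<'E'
from h import *
a=tw(.39,.010,.20);plan(a,tgt(0),24)
plan(tw(.42,.010,.05),tgt(30),8,a,tgt(0))
E
```

```text
24 x [-0.0283, -0.006, 0.002] [-0.0, 0.0, 3.51]
8 x [-0.0, -0.0006, 0.0193] [-3.75, -0.0, 0.0]
```

```bash
M="python3 -m handwheel"
$M '[[-0.0283,-0.006,0.002,0,0,3.51],[-0.0283,-0.006,0.002,0,0,3.51],[-0.0283,-0.006,0.002,0,0,3.51],[-0.0283,-0.006,0.002,0,0,3.51],[-0.0283,-0.006,0.002,0,0,3.51],[-0.0283,-0.006,0.002,0,0,3.51],[-0.0283,-0.006,0.002,0,0,3.51],[-0.0283,-0.006,0.002,0,0,3.51]]' -1
$M '[[-0.0283,-0.006,0.002,0,0,3.51],[-0.0283,-0.006,0.002,0,0,3.51],[-0.0283,-0.006,0.002,0,0,3.51],[-0.0283,-0.006,0.002,0,0,3.51],[-0.0283,-0.006,0.002,0,0,3.51],[-0.0283,-0.006,0.002,0,0,3.51],[-0.0283,-0.006,0.002,0,0,3.51],[-0.0283,-0.006,0.002,0,0,3.51]]'
$M '[[-0.0283,-0.006,0.002,0,0,3.51],[-0.0283,-0.006,0.002,0,0,3.51],[-0.0283,-0.006,0.002,0,0,3.51],[-0.0283,-0.006,0.002,0,0,3.51],[-0.0283,-0.006,0.002,0,0,3.51],[-0.0283,-0.006,0.002,0,0,3.51],[-0.0283,-0.006,0.002,0,0,3.51],[-0.0283,-0.006,0.002,0,0,3.51]]'
python3 - <<'E'
from h import *
boxpose(); plan(tw(.42,.010,.05),tgt(30),8)
E
```

```text
time: 0.77
ee_pos: [0.3561, 0.3526, 0.2317]
tcp_rot: [-180.0, 0.0, 131.2]
wrist_force: [1.0, 0.6, 0.6]
opening: 0.0004
time: 1.43
ee_pos: [0.423, 0.1335, 0.2158]
tcp_rot: [-180.0, 0.0, 103.2]
wrist_force: [0.1, -0.2, 0.2]
opening: -0.0
time: 2.1
ee_pos: [0.3789, -0.0914, 0.1999]
tcp_rot: [-180.0, 0.0, 75.1]
wrist_force: [0.2, 0.6, -0.0]
opening: -0.0
t 2.1 box xyz [0.3897 0.0084 0.1999] [-180.     0.    75.1] F [ 0.1  0.6 -0. ]
8 x [0.0002, -0.0006, 0.0193] [-3.75, 0.0, -0.01]
```

```bash
M="python3 -m handwheel"
$M '[[0.0002,-0.0006,0.0193,-3.75,0,0],[0.0002,-0.0006,0.0193,-3.75,0,0],[0.0002,-0.0006,0.0193,-3.75,0,0],[0.0002,-0.0006,0.0193,-3.75,0,0],[0.0002,-0.0006,0.0193,-3.75,0,0],[0.0002,-0.0006,0.0193,-3.75,0,0],[0.0002,-0.0006,0.0193,-3.75,0,0],[0.0002,-0.0006,0.0193,-3.75,0,0]]'
python3 - <<'E'
from h import *
boxpose(); plan(tw(.445,.010,.05),tgt(30),8); snap('top','t1'); snap('wrist','w1')
a=np.hstack([cv2.resize(cv2.imread(f'pics/{n}.png'),(400,300)) for n in('t1','w1')]); cv2.imwrite('pics/a1.png',a)
E
```

```text
time: 2.77
ee_pos: [0.409, -0.0963, 0.0495]
tcp_rot: [149.8, 0.0, 75.3]
wrist_force: [0.4, -0.4, -0.0]
opening: -0.0002
t 2.77 box xyz [0.4201 0.0114 0.0495] [149.8   0.   75.3] F [ 0.5 -0.3 -0. ]
8 x [-0.0002, 0.0027, 0.0015] [0.02, -0.0, 0.01]
```

View pics/a1.png

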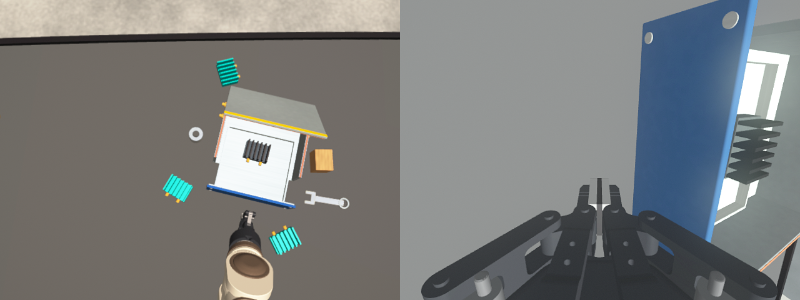

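The left half (top view) shows the closed fingertips at (249,213), square in front of the panel's middle. The right half (wrist view) shows the blue face ahead and the amplifier standing. Next I push along box x.

```bash
M="python3 -m handwheel"
for i in 1; do
$M '[[0,0.0035,0.002,0,0,0],[0,0.0035,0.002,0,0,0],[0,0.0035,0.002,0,0,0],[0,0.0035,0.002,0,0,0],[0,0.0035,0.002,0,0,0],[0,0.0026,0.0015,0,0,0],[0,0.0017,0.001,0,0,0],[0,0.0017,0.001,0,0,0]]'
$M '[[0,0.0026,0.0015,0,0,0],[0,0.0035,0.002,0,0,0],[0,0.0035,0.002,0,0,0],[0,0.0035,0.002,0,0,0],[0,0.0035,0.002,0,0,0],[0,0.0035,0.002,0,0,0],[0,0.0035,0.002,0,0,0],[0,0.0035,0.002,0,0,0]]'
python3 -c "from h import *;boxpose()"
$M '[[0,0.0035,0.002,0,0,0],[0,0.0035,0.002,0,0,0],[0,0.0035,0.002,0,0,0],[0,0.0035,0.002,0,0,0],[0,0.0035,0.002,0,0,0],[0,0.0026,0.0015,0,0,0],[0,0.0017,0.001,0,0,0],[0,0.0009,0.0005,0,0,0]]'
python3 -c "from h import *;boxpose()"
done
```

```text
time: 3.53
ee_pos: [0.4355, -0.1032, 0.0505]
tcp_rot: [150.0, -0.0, 75.3]
wrist_force: [-0.6, 0.0, 0.1]
opening: -0.0003
time: 4.2
ee_pos: [0.4658, -0.1112, 0.0506]
tcp_rot: [150.0, -0.0, 75.3]
wrist_force: [-2.9, 0.9, 0.8]
opening: -0.0005
t 4.2 box xyz [0.4787 0.0115 0.0506] [150.   -0.   75.3] F [-3.1  0.2  0.8]
time: 4.87
ee_pos: [0.4909, -0.1178, 0.0507]
tcp_rot: [150.0, -0.0, 75.3]
wrist_force: [-2.7, 0.0, -0.4]
opening: 0.0
t 4.87 box xyz [0.5047 0.0115 0.0507] [150.   -0.   75.3] F [-2.7 -0.7 -0.4]
```

Contact, at about 2–3 N as expected. Continuing gently towards the stop, near 0.528.

```bash
M="python3 -m handwheel"
$M '[[0,0.0017,0.001,0,0,0],[0,0.0026,0.0015,0,0,0],[0,0.0026,0.0015,0,0,0],[0,0.0017,0.001,0,0,0],[0,0.0017,0.001,0,0,0],[0,0.0017,0.001,0,0,0],[0,0.0009,0.0005,0,0,0],[0,0.0009,0.0005,0,0,0]]'
python3 -c "from h import *;boxpose()"
$M '[[0,0.0009,0.0005,0,0,0],[0,0.0009,0.0005,0,0,0],[0,0.0009,0.0005,0,0,0],[0,0.0009,0.0005,0,0,0],[0,0.0009,0.0005,0,0,0],[0,0,0,0,0,0],[0,0,0,0,0,0],[0,0,0,0,0,0]]'
python3 -c "from h import *;boxpose()"
```

```text
time: 5.53
ee_pos: [0.5062, -0.1218, 0.0507]
tcp_rot: [150.0, 0.0, 75.3]
wrist_force: [-2.0, 0.6, 0.0]
opening: -0.0
t 5.53 box xyz [0.5206 0.0115 0.0507] [150.    0.   75.3] F [-2.1  0.1  0. ]
time: 6.2
ee_pos: [0.5113, -0.1231, 0.051]
tcp_rot: [150.0, -0.0, 75.3]
wrist_force: [-1.1, 0.3, -0.2]
opening: -0.0002
t 6.2 box xyz [0.5258 0.0116 0.051 ] [150.   -0.   75.3] F [-1.1  0.  -0.2]
```

```bash
M="python3 -m handwheel"
$M '[[0,0.0009,0.0005,0,0,0],[0,0.0009,0.0005,0,0,0],[0,0.0009,0.0005,0,0,0],[0,0.0009,0.0005,0,0,0],[0,0,0,0,0,0],[0,0,0,0,0,0],[0,0,0,0,0,0],[0,0,0,0,0,0]]'
python3 -c "from h import *;boxpose()"
$M '[[0,0.0009,0.0005,0,0,0],[0,0.0009,0.0005,0,0,0],[0,0.0009,0.0005,0,0,0],[0,0,0,0,0,0],[0,0,0,0,0,0],[0,0,0,0,0,0],[0,0,0,0,0,0],[0,0,0,0,0,0]]'
python3 -c "from h import *;boxpose()"
```

```text
time: 6.87
ee_pos: [0.5153, -0.1242, 0.0512]
tcp_rot: [150.0, -0.0, 75.3]
wrist_force: [-0.8, 0.3, 0.3]
opening: -0.0002
t 6.87 box xyz [0.5299 0.0116 0.0512] [150.   -0.   75.3] F [-0.8  0.1  0.3]
time: 7.53
ee_pos: [0.5182, -0.125, 0.051]
tcp_rot: [150.0, -0.0, 75.3]
wrist_force: [0.6, 0.1, -0.6]
opening: 0.0002
t 7.53 box xyz [0.5329 0.0116 0.051 ] [150.   -0.   75.3] F [ 0.5  0.3 -0.6]
```

```bash
M="python3 -m handwheel"
$M '[[0,0,0,0,0,0],[0,0,0,0,0,0],[0,0,0,0,0,0],[0,0,0,0,0,0],[0,0.0009,0.0005,0,0,0],[0,0.0009,0.0005,0,0,0],[0,0.0009,0.0005,0,0,0],[0,0.0009,0.0005,0,0,0]]'
python3 - <<'E'
from h import *
boxpose(); c=snap('top','t2'); cv2.imwrite('pics/a2.png',cv2.resize(c['img'][120:390,280:600,::-1],None,fx=2.2,fy=2.2,interpolation=2))
print(RB.inv().apply(world(c,[(365,258),(400,265),(455,279),(365,262),(380,266),(455,284)])))
E
```

```text
time: 8.2
ee_pos: [0.5196, -0.1253, 0.0506]
tcp_rot: [150.3, 0.0, 75.3]
wrist_force: [-54.5, 13.5, 37.4]
opening: 0.0004
t 8.2 box xyz [0.5344 0.0115 0.0506] [150.3   0.   75.3] F [-56.2  -0.9  37.4]
[[ 0.55585026  0.0900432   0.0822587 ]
 [ 0.57021416  0.0235948   0.01567421]
 [ 0.55686665 -0.06487801  0.08118858]
 [ 0.54887208  0.08861715  0.08424057]
 [ 0.54882273  0.06243891  0.08058621]
 [ 0.54763428 -0.0653831   0.08677182]]
```

View pics/a2.png

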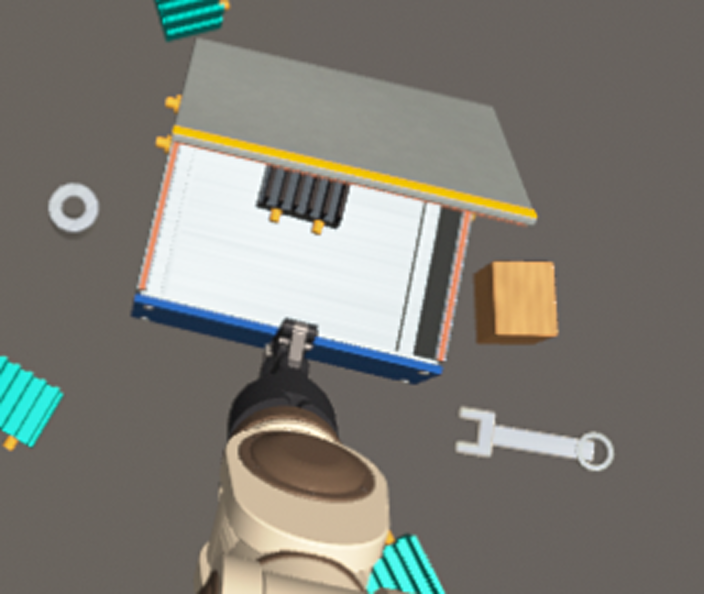

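The tray is against its stop: 56 N on the last 1 mm, the panel's outer face at x'≈0.549, and the carton, wrench and attenuator look unmoved. The amplifier stands at (303,195) in the crop. Now I back off, rise and turn for the lid.

```bash
M="python3 -m handwheel"
$M '[[0,-0.0035,-0.002,0,0,0],[0,-0.007,-0.004,0,0,0],[0,-0.01,-0.006,0,0,0],[0,-0.01,-0.006,0,0,0],[0,-0.01,-0.006,0,0,0],[0,-0.01,-0.006,0,0,0],[0,-0.007,-0.004,0,0,0],[0,-0.0035,-0.002,0,0,0]]'
python3 - <<'E'
from h import *
boxpose(); a=tw(.50,.0105,.34);T=tgt(0)
plan(a,T,16); r2=T*R.from_euler('z',90,degrees=True); print(monitor.get_obs()['q'].round(1))
plan(tw(.50,.0105,.34),r2,16,a,T)
plan(tw(.67,.0105,.30),r2,8,a,r2)
E
```

```text
time: 8.92
ee_pos: [0.4528, -0.1078, 0.0516]
tcp_rot: [150.0, -0.0, 75.3]
wrist_force: [-0.0, 0.2, -0.6]
opening: -0.0002
t 8.92 box xyz [0.4653 0.0115 0.0516] [150.   -0.   75.3] F [-0.1  0.2 -0.6]
16 x [-0.0001, 0.0071, -0.0169] [1.88, -0.0, 0.0]
[-12.8 -37.1 -50.7  46.5  -0.9  91.6]
16 x [0.0, 0.0, 0.0] [0.0, -0.0, 5.62]
8 x [0.0213, 0.0, 0.005] [0.0, 0.0, 0.0]
```

```bash
M="python3 -m handwheel"
$M '[[0,0.0071,-0.0169,1.88,0,0],[0,0.0071,-0.0169,1.88,0,0],[0,0.0071,-0.0169,1.88,0,0],[0,0.0071,-0.0169,1.88,0,0],[0,0.0071,-0.0169,1.88,0,0],[0,0.0071,-0.0169,1.88,0,0],[0,0.0071,-0.0169,1.88,0,0],[0,0.0071,-0.0169,1.88,0,0]]'
$M '[[0,0.0071,-0.0169,1.88,0,0],[0,0.0071,-0.0169,1.88,0,0],[0,0.0071,-0.0169,1.88,0,0],[0,0.0071,-0.0169,1.88,0,0],[0,0.0071,-0.0169,1.88,0,0],[0,0.0071,-0.0169,1.88,0,0],[0,0.0071,-0.0169,1.88,0,0],[0,0.0071,-0.0169,1.88,0,0]]'
$M '[[0,0,0,0,0,-5.62],[0,0,0,0,0,-5.62],[0,0,0,0,0,-5.62],[0,0,0,0,0,-5.62],[0,0,0,0,0,-5.62],[0,0,0,0,0,-5.62],[0,0,0,0,0,-5.62],[0,0,0,0,0,-5.62]]'
python3 - <<'E'
from h import *
boxpose(); print(monitor.get_obs()['q'].round(1))
E
```

```text
time: 9.58
ee_pos: [0.4522, -0.1076, 0.199]
tcp_rot: [165.1, -0.0, 75.3]
wrist_force: [-0.3, -0.6, -0.1]
opening: 0.0
time: 10.25
ee_pos: [0.4877, -0.117, 0.3404]
tcp_rot: [-179.9, -0.0, 75.3]
wrist_force: [0.2, -0.4, 1.1]
opening: -0.0001
time: 10.92
ee_pos: [0.4876, -0.1169, 0.3394]
tcp_rot: [-180.0, -0.1, 120.5]
wrist_force: [0.1, -0.2, 0.3]
opening: -0.0004
t 10.92 box xyz [0.5013 0.0115 0.3394] [-1.800e+02 -1.000e-01  1.205e+02] F [ 0.1 -0.1  0.3]
[-13.5   1.5  16.8 105.4   0.   46. ]
```

```bash
M="python3 -m handwheel"
$M '[[0,0,0,0,0,-5.62],[0,0,0,0,0,-5.62],[0,0,0,0,0,-5.62],[0,0,0,0,0,-5.62],[0,0,0,0,0,-5.62],[0,0,0,0,0,-5.62],[0,0,0,0,0,-5.62],[0,0,0,0,0,-5.62]]'
$M '[[-0.01,0,0,0,0,0],[-0.02,0,0,0,0,0],[-0.025,0,0,0,0,0],[-0.025,0,0,0,0,0],[-0.025,0,0,0,0,0],[-0.025,0,0,0,0,0],[-0.02,0,0,0,0,0],[-0.01,0,0,0,0,0]]'
python3 - <<'E'
from h import *
boxpose(); print(monitor.get_obs()['q'].round(1))
plan(tw(.662,.0105,.285),tgt(0)*R.from_euler('z',-90,degrees=True),8)
c=snap('scene','s2'); cv2.imwrite('pics/a3.png',cv2.resize(c['img'][100:400,80:400,::-1],None,fx=2,fy=2))
E
```

```text
time: 11.58
ee_pos: [0.4876, -0.1169, 0.3394]
tcp_rot: [180.0, -0.1, 165.5]
wrist_force: [-0.4, 0.5, -0.6]
opening: 0.0004
time: 12.25
ee_pos: [0.6446, -0.1585, 0.337]
tcp_rot: [-180.0, -0.2, 165.0]
wrist_force: [-1.9, 0.5, -0.8]
opening: -0.0001
t 12.25 box xyz [0.6637 0.0114 0.337 ] [-180.    -0.2  165. ] F [-2.  -0.  -0.8]
[-13.8  27.1  47.6 110.7   0.    1.2]
8 x [0.0002, -0.0001, 0.0065] [-0.0, -0.02, -0.03]
```

View pics/a3.png

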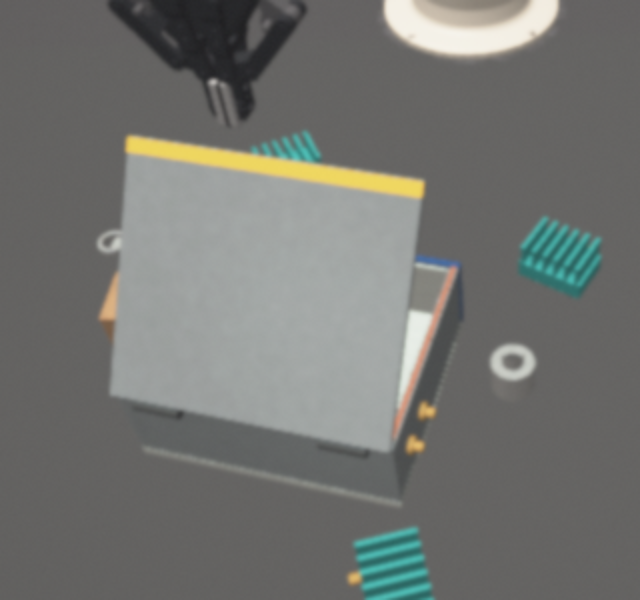

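The tips at (230,120) in the crop hang above and just beyond the yellow edge, which runs (128,145)–(423,188). I descend onto the outer face.

```bash
M="python3 -m handwheel"
$M '[[0,0,0.0065,0,0,0],[0,0,0.0065,0,0,0],[0,0,0.0065,0,0,0],[0,0,0.0065,0,0,0],[0,0,0.0065,0,0,0],[0,0,0.0065,0,0,0],[0,0,0.0065,0,0,0],[0,0,0.005,0,0,0]]'
$M '[[0,0,0.003,0,0,0],[0,0,0.003,0,0,0],[0,0,0.003,0,0,0],[0,0,0.003,0,0,0],[0,0,0.003,0,0,0],[0,0,0.003,0,0,0],[0,0,0.003,0,0,0],[0,0,0.003,0,0,0]]'
python3 - <<'E'
from h import *
boxpose()
E
$M '[[0,0,0.003,0,0,0],[0,0,0.003,0,0,0],[0,0,0.003,0,0,0],[0,0,0.003,0,0,0],[0.001,0,0.003,0,0,0],[0.001,0,0.003,0,0,0],[0.001,0,0.003,0,0,0],[0.001,0,0.003,0,0,0]]'
python3 - <<'E'
from h import *
boxpose()
c=snap('scene','s3'); cv2.imwrite('pics/a4.png',cv2.resize(c['img'][100:400,80:400,::-1],None,fx=2,fy=2))
E
```

```text
time: 12.97
ee_pos: [0.6418, -0.1577, 0.288]
tcp_rot: [-180.0, -0.1, 165.2]
wrist_force: [-0.2, -0.1, -0.0]
opening: 0.0003
time: 13.63
ee_pos: [0.6418, -0.1577, 0.2646]
tcp_rot: [-180.0, -0.1, 165.2]
wrist_force: [0.0, -0.2, -0.2]
opening: 0.0
t 13.63 box xyz [0.6608 0.0115 0.2646] [-1.800e+02 -1.000e-01  1.652e+02] F [ 0.1 -0.2 -0.2]
time: 14.3
ee_pos: [0.6379, -0.1567, 0.2409]
tcp_rot: [180.0, -0.0, 165.2]
wrist_force: [0.2, -0.1, 2.8]
opening: -0.0003
t 14.3 box xyz [0.6568 0.0115 0.2409] [180.   -0.  165.2] F [ 0.3 -0.1  2.8]
```

View pics/a4.png

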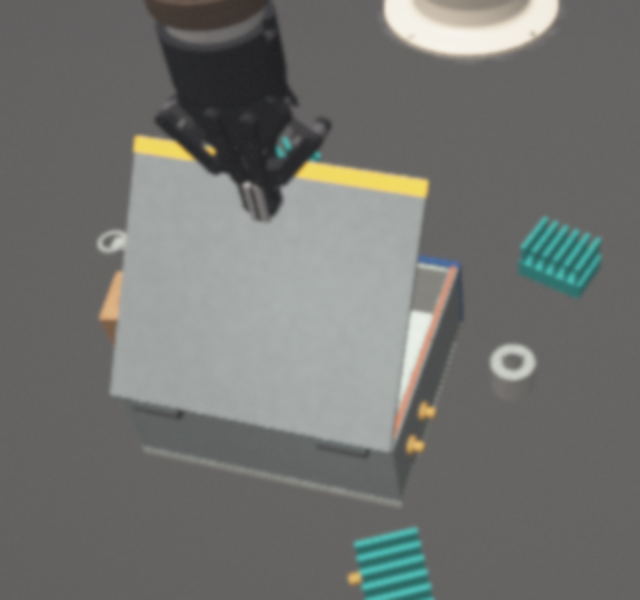

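The tips bear on the outer face at (260,215) in the crop, near the yellow edge, with about 3 N upward, so the lid is moving. I follow it down.

```bash
M="python3 -m handwheel"
$M '[[0.002,0,0.0038,0,0,0],[0.002,0,0.0038,0,0,0],[0.002,0,0.0038,0,0,0],[0.002,0,0.0038,0,0,0],[0.002,0,0.0038,0,0,0],[0.002,0,0.0038,0,0,0],[0.002,0,0.0038,0,0,0],[0.002,0,0.0038,0,0,0]]'
python3 -c "from h import *;boxpose()"
$M '[[0.002,0,0.0038,0,0,0],[0.002,0,0.0038,0,0,0],[0.002,0,0.0038,0,0,0],[0.002,0,0.0038,0,0,0],[0.002,0,0.0038,0,0,0],[0.002,0,0.0038,0,0,0],[0.002,0,0.0038,0,0,0],[0.002,0,0.0038,0,0,0]]'
python3 -c "from h import *;boxpose()"
$M '[[0.002,0,0.0038,0,0,0],[0.002,0,0.0038,0,0,0],[0.002,0,0.0038,0,0,0],[0.002,0,0.0038,0,0,0],[0.002,0,0.0038,0,0,0],[0.002,0,0.0038,0,0,0],[0.002,0,0.0038,0,0,0],[0.002,0,0.0038,0,0,0]]'
python3 -c "from h import *;boxpose()"
```

```text
time: 15.02
ee_pos: [0.6221, -0.1525, 0.2101]
tcp_rot: [180.0, -0.1, 165.2]
wrist_force: [-0.0, -0.2, 1.8]
opening: -0.0002
t 15.02 box xyz [0.6404 0.0115 0.2101] [ 1.800e+02 -1.000e-01  1.652e+02] F [ 0.  -0.2  1.8]
time: 15.68
ee_pos: [0.6066, -0.1484, 0.1797]
tcp_rot: [180.0, -0.1, 165.2]
wrist_force: [-0.3, 0.6, 0.9]
opening: 0.0
t 15.68 box xyz [0.6244 0.0115 0.1797] [ 1.800e+02 -1.000e-01  1.652e+02] F [-0.4  0.5  0.9]
time: 16.35
ee_pos: [0.5912, -0.1443, 0.1494]
tcp_rot: [-180.0, -0.1, 165.2]
wrist_force: [1.0, 0.4, 1.3]
opening: 0.0002
t 16.35 box xyz [0.6085 0.0115 0.1494] [-1.800e+02 -1.000e-01  1.652e+02] F [0.8 0.6 1.3]
```

```bash
M="python3 -m handwheel"
$M '[[0.002,0,0.0035,0,0,0],[0.002,0,0.0035,0,0,0],[0.002,0,0.0035,0,0,0],[0.002,0,0.0035,0,0,0],[0.002,0,0.003,0,0,0],[0.002,0,0.003,0,0,0],[0,0,0.002,0,0,0],[0,0,0.002,0,0,0]]'
python3 -c "from h import *;boxpose()"
$M '[[0,0,0.001,0,0,0],[0,0,0.001,0,0,0],[0,0,0.001,0,0,0],[0,0,0.001,0,0,0],[0,0,0.001,0,0,0],[0,0,0.001,0,0,0],[0,0,0.001,0,0,0],[0,0,0.001,0,0,0]]'
python3 -c "from h import *;boxpose()"
```

```text
time: 17.02
ee_pos: [0.5793, -0.1412, 0.1255]
tcp_rot: [-180.0, -0.1, 165.2]
wrist_force: [-0.5, -0.3, 1.1]
opening: -0.0001
t 17.02 box xyz [0.5962 0.0115 0.1255] [-1.800e+02 -1.000e-01  1.652e+02] F [-0.4 -0.5  1.1]
time: 17.68
ee_pos: [0.5797, -0.1413, 0.1176]
tcp_rot: [-180.0, -0.1, 165.2]
wrist_force: [-0.6, 0.3, 1.6]
opening: 0.0
t 17.68 box xyz [0.5966 0.0115 0.1176] [-1.800e+02 -1.000e-01  1.652e+02] F [-0.6  0.1  1.6]
```

```bash
M="python3 -m handwheel"
$M '[[0,0,0.001,0,0,0],[0,0,0.001,0,0,0],[0,0,0.001,0,0,0],[0,0,0.0005,0,0,0],[0,0,0.0005,0,0,0],[0,0,0.0005,0,0,0],[0,0,0.0005,0,0,0],[0,0,0.0005,0,0,0]]'
python3 -c "from h import *;boxpose()"
```

```text
time: 18.35
ee_pos: [0.5798, -0.1413, 0.1149]
tcp_rot: [180.0, 0.0, 165.2]
wrist_force: [-9.1, 1.6, 23.3]
opening: 0.0
t 18.35 box xyz [0.5966 0.0115 0.1149] [180.    0.  165.2] F [-9.2 -0.8 23.3]
```

The stop is reached at the predicted height. One more small press, then I lift and back away and look.

```bash
M="python3 -m handwheel"
$M '[[0,0,0.0005,0,0,0],[0,0,0.0005,0,0,0],[0,0,0,0,0,0],[0,0,0,0,0,0],[0,0,0,0,0,0],[0,0,0,0,0,0],[0,0,0,0,0,0],[0,0,0,0,0,0]]'
$M '[[0,0,-0.002,0,0,0],[0,0,-0.005,0,0,0],[0,0,-0.015,0,0,0],[0,0,-0.025,0,0,0],[0,0,-0.025,0,0,0],[0.005,0,-0.025,0,0,0],[0.01,0,-0.025,0,0,0],[0.015,0,-0.02,0,0,0]]'
$M '[[0.02,0,-0.01,0,0,0],[0.025,0,0,0,0,0],[0.025,0,0,0,0,0],[0.025,0,0,0,0,0],[0.025,0,0,0,0,0],[0.025,0,0,0,0,0],[0.015,0,0,0,0,0],[0.005,0,0,0,0,0]]'
python3 - <<'E'
from h import *
np.set_printoptions(precision=4,suppress=True)
boxpose(); c=snap('scene','s4'); t=snap('top','t4')
a=[cv2.resize(x['img'][r0:r1,c0:c1,::-1],(400,400)) for x,r0,r1,c0,c1 in((c,140,400,90,350),(t,110,370,290,550))]
cv2.imwrite('pics/a5.png',np.hstack(a))
# lid plane in box frame
u,v=np.meshgrid(np.arange(300,560,4),np.arange(100,380,4));k=t['depth'][v,u]>0
P=RB.inv().apply(world(t,np.c_[u[k],v[k]]));m=(P[:,0]>.57)&(P[:,0]<.75)&(abs(P[:,1]-.01)<.1)&(P[:,2]>.06)&(P[:,2]<.2);P=P[m]
f=np.linalg.lstsq(np.c_[P[:,:2],np.ones(len(P))],P[:,2],rcond=None)[0];print(len(P),'slope',f,P[:,2].mean())
print(world(t,[(323,214),(517,250),(498,310)]))
E
```

```text
time: 19.02
ee_pos: [0.5798, -0.1413, 0.1149]
tcp_rot: [180.0, 0.1, 165.2]
wrist_force: [-12.1, 2.3, 25.5]
opening: 0.0001
time: 19.68
ee_pos: [0.5513, -0.1338, 0.2546]
tcp_rot: [-180.0, -0.0, 165.2]
wrist_force: [0.6, -0.0, 0.7]
opening: -0.0002
time: 20.35
ee_pos: [0.3899, -0.0911, 0.2641]
tcp_rot: [180.0, -0.0, 165.2]
wrist_force: [-0.3, -0.5, 0.4]
opening: -0.0004
t 20.35 box xyz [0.4002 0.0116 0.2641] [180.   -0.  165.2] F [-0.2 -0.5  0.4]
758 slope [ 0.0022 -0.0024  0.0962] 0.09757444623867967
[[ 0.6466  0.0137  0.0465]
 [ 0.5737 -0.3244  0.0534]
 [ 0.4247 -0.0805  0.7117]]
```

View pics/a5.png

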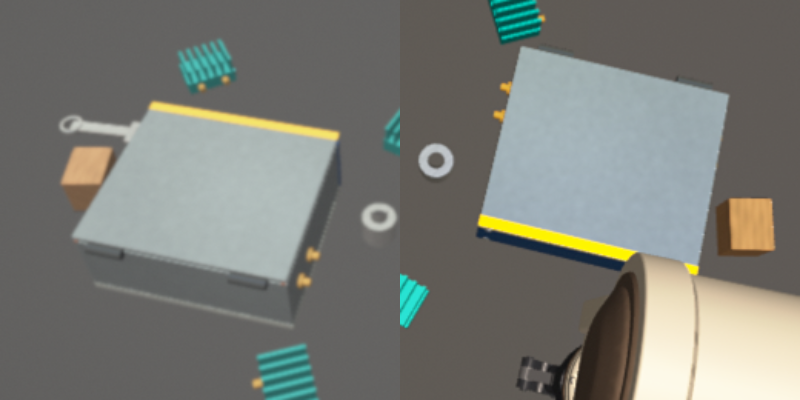

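The scene half shows the lid level on the rim. The top half shows the blue face just under the yellow edge, at (487,235). I'll check that face once and hand in.

```bash
python3 - <<'E'
from h import *
c=load('t4');print(RB.inv().apply(world(c,[(350,264),(370,269),(390,274)])).round(4))
order.job_done()
E
```

```text
[[0.5478 0.1115 0.0342]
 [0.5483 0.0751 0.0289]
 [0.5483 0.0386 0.0266]]
the job is handed in; nothing more can be done
```

I closed the box and handed the job in at about 20 s. First I pushed the tray home with the closed fingertips. Then I pushed the lid shut on its outer face near the yellow edge, and backed the arm clear.

**Last checks:**
- **Tray:** it met its firm stop at about 56 N sideways. The panel's outer face now measures x' ≈ 0.548, against an expected 0.549.
- **Lid:** it met its stop at about 25 N. Its slope fits to about 0.002 rad, and its top is at 97.6 mm against a nominal 98 mm.
- **Amplifier:** it was standing in the tray after the tray push, and the robot did not touch it. With the lid shut I could not see it again.
- **Other parts:** the attenuator and carton measure where they were at the start. In the last scene picture the wrench appears in its usual place. Its final depth reading failed because the arm was in the way, so I checked it by eye only.

No checks disagreed.

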